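# Clear a circuit board and hold a loupe at its focal mark

## Task

First take the orange and the white plastic offcut off the green circuit board and put both into the blue scrap bin. Then pick up the black hand loupe by its handle and hold it level with its lens centred over the large black chip, the lens at the same height as the red collar on the post behind the board, touching nothing else; finish while still holding it there, perfectly still, in the gripper. Do not shift the red collar, do not knock the board or the post with the loupe, and leave the solder reel and the black tape where they are.

Things in the scene. Friction and masses are not known exactly. Their poses are not given: they have to be found in the camera images.
- stage: Fixed grey base 190 x 160 x 12 mm (x -75 to +115, y -80 to +80 mm) with a green circuit board 110 x 148 mm, top 20 mm above the bench. Origin on the bench under the chip's centre; x towards the post, z up. White socket row (8 x 90 mm, top 27 mm above the bench) at x = +47 mm. Steel post, 10 mm diameter, at x = +95 mm, y = 0, top 162 mm above the bench.
- chip (a point): Centre of the top face of the large black square chip (24 x 24 mm, top 2.5 mm above the board, 22.5 mm above the bench) in the middle of the board. z up.
- focus_mark (a point): Focal height for the lens: centre of the red collar (18 mm diameter, 10 mm tall, its pointer reaches 29 mm from the post axis towards the chip), on the post's axis at the collar's mid-height, 70 to 115 mm above the chip's top. Stiff friction (about 8 N) holds it.
- offcut_bar: Loose offcut of orange square plastic bar, 30 (x) x 18 (y) x 18 (z) mm plus a 4 mm sawn stub on its +x end, lying on the board. Origin at the centre of its underside. 10 to 20 g.
- offcut_channel: Loose offcut of white U-shaped plastic channel, 32 (x) x 22 (y) x 18 (z) mm, two 4 mm walls along x, open upwards, lying on the board. Origin at the centre of its underside. 10 to 20 g.
- scrap_bin: Open blue plastic scrap bin, fixed, outside 100 (x) x 130 (y) x 55 (z) mm with a 3 mm rolled rim around it, walls and floor 4 mm thick. Origin at the centre of its underside, on the bench.
- bin_floor (a point): Centre of the scrap bin's inner floor, 4 mm above the bench; inside measures 92 (x) x 122 (y) x 51 (deep) mm; x and y along the bin's sides.
- loupe: Loose hand loupe, 55 to 95 g, lying flat on the bench. Black ring, 67 mm outer diameter, 12 mm thick, with a clear lens; black bar handle 85 mm long, 16 mm wide, 16 mm high. Origin at the underside of the lens centre; the handle points along -x (x = -44 to -129 mm); z up, perpendicular to the lens.
- lens (a point): Centre of the loupe's lens, 6 mm above the loupe's underside.
- loupe_grip (a point): Point inside the loupe's handle, 75 mm from the lens centre, 8 mm above the underside: a good place to grip across the 16 mm width (loupe y).
- solder_reel: Reel of solder wire, bystander, 36 mm tall with 58 mm flanges, at the back right of the bench: leave it.
- tape_1: Roll of black tape, bystander, 58 mm diameter, 19 mm tall, at the back right of the bench: leave it.

How it is judged:
By the outcome, as a careful person would: the job done as asked, in the order asked, and still so for the second after the job is handed in, while the arm keeps its last pose, push and grip.
It also fails if it takes over 72 s, if anything falls off the work surface, if the arm or the gripper's body presses on something with over 40 N, if the wrist force passes 120 N, or if a joint passes its speed limit or range.

## Robot

A 6-joint arm with a two-finger parallel gripper is mounted at the origin on a cart in front of the work surface, level with it; the furniture and walls round the work are solid. World frame = base frame: x ahead of the robot, y to its left, z up, the work surface at z = 0. Lengths are in m, angles in degrees, forces in N, time in s.
With the tool pointing down it reaches from about 0.3 to 0.75 m from the base axis. Payload 8.5 kg.
Tool frame: the origin (TCP) lies on the centre line of the jaws, within the pads' length; the fingertips stand 11 mm ahead of it and the grasp point (between the pads) lies 8 mm behind it; z points along the fingers, y is the line along which they close (so a half turn about z gives the same grasp; the last joint's range is limited). The gripper opens to 85 mm and grips with 20 to 120 N. Pads are 22 mm wide; open, the fingers measure 114 mm over their backs; the gripper's body (76 mm by 85 mm) begins 54 mm behind the grasp point. The pads swing forward as they close: fully open they stand 13 mm farther back than shut.
Start: joints at [-79.372, 21.807, 74.336, -0, 83.858, -12.336], TCP at [0.215, -0.506, 0.242] pointing down, gripper open.
Joint ranges: [-178.18, 178.18], [-50.72, 133.34], [12.68, 142.11], [-81.47, 261.47], [9.98, 163.14], [-165.26, 165.26]. Speed limits (degrees/s): [136.94, 136.94, 180, 180, 180, 180].

## Interface

Orientations are given as a 3x3 rotation matrix whose columns are the frame's x, y, z axes.
In Python, from rig import env gives the robot as it stands.
- The arm moves only by the tool advance, called after "Call:" by a JSON object that holds its "name" and its "arguments", one argument or row to a line. Schema: {"type":"object","properties":{"offsets":{"type":"array","items":{"type":"array","items":{"type":"array","items":{"type":"number"},"minItems":5,"maxItems":5},"minItems":1,"maxItems":10},"minItems":1,"maxItems":1},"squeeze":{"type":"number"},"only":{"type":"string"},"quiet":{"type":"boolean"},"lines":{"type":"string"}},"required":["offsets"],"additionalProperties":false}. offsets is a list that holds a single list of rows (three levels of brackets), with 1 to 10 rows, each of 5 numbers: dx, dy, dz in fractions of the full range, 1 being 0.5 m, then a turn about the tool's z in parts of the range, where 1.0 means 120 degrees, then the finger opening in m; each row shifts and turns the commanded pose from where the row before left it, along the tool's axes as they then stand; what a row does not reach is not made up. A row lasts 1/10 s, in which the tool goes at most 0.05 m and 8.59 degrees, less where a joint would pass 70% of its speed; a pose out of reach is approached as far as the arm can. The fingers move at their own pace and stop on an object; squeeze is the grip in N (left out, the last holds). Time passes only in rows, so rows that do not move let the fingers close. The tool returns the time, the measured TCP pose, the force, the opening and the grip force at its end. only (a regular expression) keeps the lines of the reply that match it, lines (a string "A,B") keeps lines A to B, and quiet returns only ok. Shift and turn numbers lie between -1 and 1, and a call with a number outside is refused. Input that does not fit is refused with a message, and nothing moves.
- env.observe(): the state, without advancing time (a new reading comes with each control period).
- env.get_image(name): name is "scene" or "top" or "wrist"; returns a dict with "pixels" (400x640x3 uint8, red, green, blue), "K" (3x3 intrinsics, pixels), "extrinsics" (4x4, takes a point from world to camera coordinates). Camera axes: x right, y down, z forward; pixel columns grow to the right and rows downward; lengths in m; the calibration is good to about 2 mm. A picture is of the moment at which its call begins. There is no depth.
- env.close_job(): hands the job in; it is judged then, once.
The state is a dict: "time_s": time; "q": joint angles; "qvel": joint speeds; "joint_efforts": joint torques, N m; "position": TCP position; "tool_rot": TCP orientation; "ft_force": force on the tool from outside, world axes, zero at the start; "wrist_torque": the same for the moment, N m; "grip_width": finger opening in m; "gripper_force": force on a finger pad.
Only numpy, scipy, OpenCV 4.12 (cv2) and the standard library are available. Lean on these libraries where they do the work, as an engineer would, in place of code of your own. Each camera call takes 0.05 s, during which the arm holds its last target. There are 200 camera calls.

## Working session

There is one attempt and no reset: what is moved stays moved. The work goes in short steps, Python scripts to look and compute and a tool call to move; the robot and the scene stay as the last step left them, time stands still between calls to the robot, and variables do not carry over. Pictures are saved under pics/ and viewed, at most 10 in all, crops included, and the job is handed in when it is done.

```bash
ls; mkdir -p pics; python3 - <<'E'
from rig import env
import cv2,numpy as np
o=env.observe();print(o['time_s'],o['position'],np.round(o['tool_rot'],3).tolist(),o['grip_width'])
for n in('scene','top'):
    d=env.get_image(n);cv2.imwrite(f'pics/{n}0.png',d['pixels'][:,:,::-1]);print(n,np.round(d['K'],1).tolist(),np.round(d['extrinsics'],3).tolist())
E
```

```text
pics
rig.py
0.0 [ 0.21453618 -0.50612663  0.24171894] [[0.921, 0.39, -0.0], [0.39, -0.921, 0.001], [0.0, -0.001, -1.0]] 0.08556931617357927
scene [[454.4, 0.0, 312.4], [0.0, 454.4, 205.0], [0.0, 0.0, 1.0]] [[-0.52, -0.854, -0.008, 0.288], [-0.561, 0.349, -0.751, 0.362], [0.644, -0.385, -0.661, 0.712], [0.0, 0.0, 0.0, 1.0]]
top [[367.2, 0.0, 320.7], [0.0, 367.2, 201.6], [0.0, 0.0, 1.0]] [[-0.022, -0.999, -0.03, 0.027], [-0.985, 0.027, -0.168, 0.588], [0.169, 0.025, -0.985, 0.952], [0.0, 0.0, 0.0, 1.0]]
```

View pics/scene0.png

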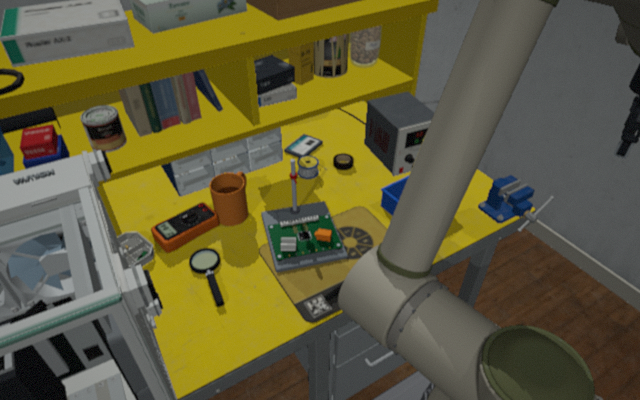

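View pics/top0.png

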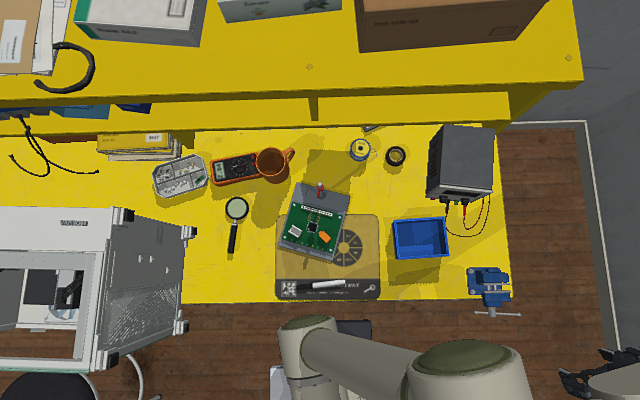

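Top: loupe lens (237,209), with its handle to (232,250). Chip (311,226), orange (324,237), white (294,230), bin (420,238), collar about (320,188). In the scene view the collar is at about (295,175). I'll zoom in on both.

```bash
cat >h.py <<'E'
from rig import env
import cv2,numpy as np
def ray(d,u,v):
    K=d['K'];E=d['extrinsics'];R=E[:3,:3];c=-R.T@E[:3,3]
    return c,R.T@np.linalg.solve(K,[u,v,1.])
def atz(d,u,v,z):
    c,r=ray(d,u,v);return c+r*(z-c[2])/r[2]
def proj(d,p):
    E=d['extrinsics'];q=d['K']@(E[:3,:3]@np.asarray(p,float)+E[:3,3]);return q[:2]/q[2]
def crop(d,x0,y0,w,h,s,fn):
    cv2.imwrite(fn,cv2.resize(d['pixels'][y0:y0+h,x0:x0+w,::-1],None,fx=s,fy=s,interpolation=cv2.INTER_CUBIC))
E
python3 - <<'E'
from h import *
a=env.get_image('top');b=env.get_image('scene')
crop(a,215,175,160,95,5,'pics/a.png');crop(b,180,140,180,150,4,'pics/b.png')
for n,u,v,z in(('chip',311,226,.0225),('orange',324,237,.038),('white',294,230,.038),('lens',237,209,.006),('hend',232,250,.008)):print(n,atz(a,u,v,z))
for u,v in((394,218),(445,217),(446,258),(396,260)):print('bin',atz(a,u,v,.055))
E
```

```text
chip [0.52530103 0.04150003 0.0225    ]
orange [0.49280873 0.0058605  0.038     ]
white [0.51391027 0.08734934 0.038     ]
lens [0.58120324 0.25335141 0.006     ]
hend [0.46502357 0.26507535 0.008     ]
bin [ 0.53771387 -0.18315426  0.055     ]
bin [ 0.53685229 -0.31861976  0.055     ]
bin [ 0.42879183 -0.31268374  0.055     ]
bin [ 0.42659579 -0.18217173  0.055     ]
```

View pics/a.png

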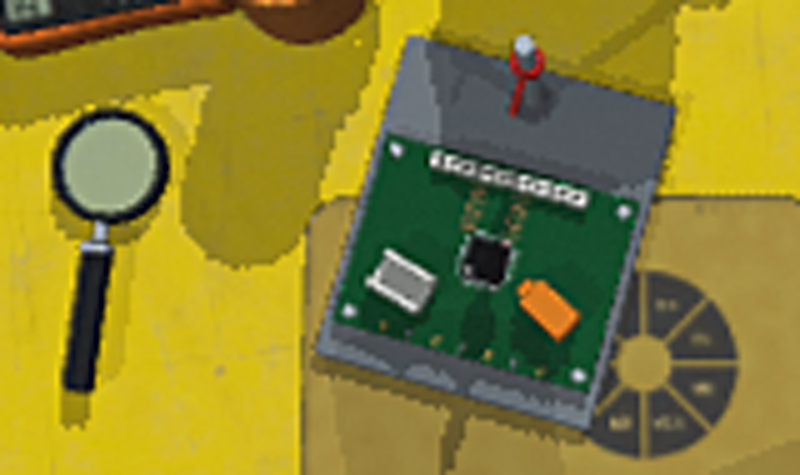

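View pics/b.png

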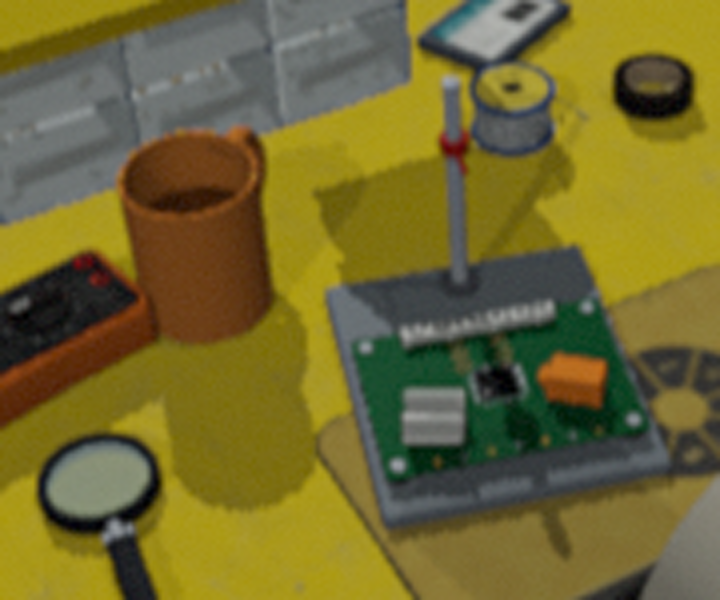

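```bash
python3 - <<'E'
from h import *
from scipy.optimize import least_squares as ls
a=env.get_image('top');b=env.get_image('scene')
A=lambda x,y:np.array([(x+.5)/5-.5+215,(y+.5)/5-.5+175])
B=lambda x,y:np.array([(x+.5)/4-.5+180,(y+.5)/4-.5+140])
obs=[(a,A(411,37),(115,80,12)),(a,A(673,104),(115,-80,12)),(a,A(588,430),(-75,-80,0)),(a,A(318,353),(-75,80,12)),(a,A(487,260),(0,0,22.5)),(a,A(525,43),(95,0,162)),
(b,B(497,383),(0,0,22.5)),(b,B(451,82),(95,0,162)),(b,B(330,290),(115,80,12)),(b,B(578,248),(115,-80,12)),(b,B(388,525),(-75,80,0))]
W=lambda p,q:np.array([p[0]+np.cos(p[2])*q[0]/1e3-np.sin(p[2])*q[1]/1e3,p[1]+np.sin(p[2])*q[0]/1e3+np.cos(p[2])*q[1]/1e3,q[2]/1e3])
r=ls(lambda p:np.concatenate([proj(d,W(p,q))-u for d,u,q in obs]),[.525,.04,-.2],loss='soft_l1')
p=r.x;print('stage',p[:2],np.degrees(p[2]));print(np.round(r.fun.reshape(-1,2),1).tolist())
for d,u in((b,B(455,145)),(a,A(526,64))):
    z=ls(lambda z:proj(d,W(p,(95,0,z[0])))-u,[115]);print('collar z',z.x,z.fun)
for n,C in(('or',[(540,280),(580,312),(562,338),(522,300)]),('wh',[(388,250),(437,280),(415,312),(368,285)])):
    P=np.array([atz(a,*A(*c),.038)[:2] for c in C]);print(n,P.mean(0),[(round(np.hypot(*e)*1e3,1),round(np.degrees(np.arctan2(e[1],e[0])),1)) for e in np.roll(P,-1,0)-P])
l=atz(a,*A(111,165),.010);h=atz(a,*A(79,390),.016);print(l,h,np.degrees(np.arctan2(*(l-h)[1::-1])),np.hypot(*(l-h)[:2]))
o=env.observe();print(o['position'])
E
```

```text
stage [0.52310091 0.03954575] -16.67701473336903
[[-0.9, -0.8], [0.8, 0.1], [0.3, 0.4], [-1.1, 0.3], [-0.3, 0.2], [-0.5, 0.4], [0.6, -1.1], [0.4, -0.6], [-1.3, -1.3], [0.6, -2.1], [-0.1, 2.0]]
collar z [116.92648967] [ 0.14179588 -0.00641703]
collar z [116.35669974] [-0.07416562  0.01156364]
or [0.49521983 0.00364401] [(np.float64(27.9), np.float64(-130.1)), (np.float64(17.1), np.float64(143.8)), (np.float64(29.9), np.float64(45.2)), (np.float64(14.6), np.float64(-43.4))]
wh [0.51127    0.08465338] [(np.float64(31.7), np.float64(-122.7)), (np.float64(21.1), np.float64(144.5)), (np.float64(29.8), np.float64(59.0)), (np.float64(21.9), np.float64(-30.5))]
[0.58462936 0.25295726 0.01      ] [0.45760416 0.26725846 0.016     ] -6.423625280948452 0.1278277134031379
[ 0.21456118 -0.50633906  0.24213161]
```

The rows are not in the units I measure in: shifts go in shares of 0.5 m and turns go in shares of 120 degrees. I convert before sending: 0.036 m is 0.072, -0.03 m is -0.06.

Call:
{"name": "advance", "arguments": {
  "offsets": [
    [[0.072,-0.06,0,0,0.05],[0.072,-0.06,0,0,0.05],[0.072,-0.06,0,0,0.05],[0.072,-0.06,0,0,0.05],[0.072,-0.06,0,0,0.05],[0.072,-0.06,0,0,0.05],[0.072,-0.06,0,0,0.05],[0.072,-0.06,0,0,0.05],[0.072,-0.06,0,0,0.05],[0.072,-0.06,0,0,0.05]]
  ],
  "squeeze": 30
}}

```text
time_s: 1.3
position: [0.4295, -0.0879, 0.2425]
tool_rot: [[0.921, 0.39, 0.001], [0.39, -0.921, -0.0], [0.0, 0.0, -1.0]]
ft_force: [0.1, -0.6, 0.5]
grip_width: 0.0499
gripper_force: 0.0
```

Call:
{"name": "advance", "arguments": {
  "offsets": [
    [[0.072,-0.06,0,0,0.05],[0.072,-0.06,0,0,0.05],[0.072,-0.06,0,0,0.05],[0,0,0,-0.0667,0.05],[0,0,0,-0.0667,0.05],[0,0,0,-0.0667,0.05],[0,0,0,0,0.05],[0,0,0,0,0.05]]
  ]
}}

```text
time_s: 2.1
position: [0.4933, 0.0352, 0.2423]
tool_rot: [[0.685, 0.728, -0.0], [0.728, -0.685, 0.0], [0.0, -0.0, -1.0]]
ft_force: [0.1, 0.6, -0.3]
grip_width: 0.0505
gripper_force: 0.0
```

```bash
cat >>h.py <<'E'
def st():
    o=env.observe();R=np.array(o['tool_rot']);print(round(o['time_s'],2),np.round(o['position'],4),'yang',round(np.degrees(np.arctan2(R[1,1],R[0,1])),2),'tilt',np.round(R[:,2],3),'w',round(o['grip_width'],4),'gf',np.round(o['gripper_force'],1),'ft',np.round(o['ft_force'],1),'q',np.round(o['q'],0));return np.array(o['position']),R
def go(x,y,z,ya=None):
    p,R=st();print('tool delta',np.round(R.T@(np.array([x,y,z])-p),4))
    if ya is not None:
        c=np.degrees(np.arctan2(R[1,1],R[0,1]));print('turn',[round((c-ya+s+180)%360-180,2) for s in(0,180)])
E
python3 - <<'E'
from h import *
st();d=env.get_image('wrist');cv2.imwrite('pics/w1.png',d['pixels'][:,:,::-1])
E
```

```text
2.1 [0.4933 0.0352 0.2423] yang -43.25 tilt [-0.  0. -1.] w 0.0505 gf 0.0 ft [ 0.1  0.6 -0.3] q [-10.  16.  83.   0.  81.  34.]
```

View pics/w1.png

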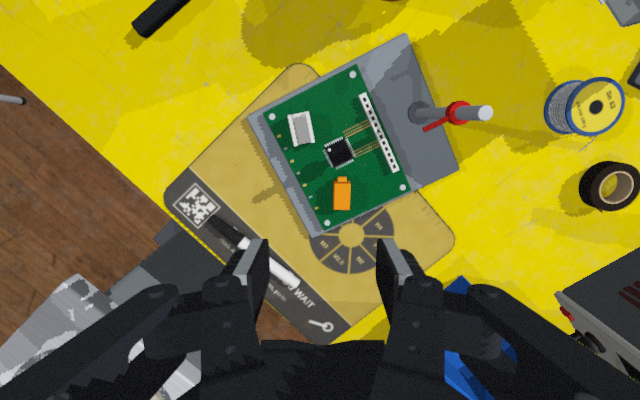

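The wrist view shows the chip at (340,152), orange at (342,195), white at (301,129), the collar at (458,112) and the post top at (485,113). One zoom will refine these.

```bash
python3 - <<'E'
from h import *
d=env.get_image('wrist');crop(d,245,75,260,165,3,'pics/w1c.png')
print(np.round(d['K'],1).tolist(),np.round(ray(d,320,200)[0],3))
s=(.5231,.0395,np.radians(-16.68))
for q in((.5231,.0395,.0225),(.4952,.0036,.038),(.5113,.0847,.038),(s[0]+.095*np.cos(s[2]),s[1]+.095*np.sin(s[2]),.162),(s[0]+.095*np.cos(s[2]),s[1]+.095*np.sin(s[2]),.1165)):print(np.round(proj(d,q),1))
E
```

```text
[[323.9, 0.0, 322.2], [0.0, 323.9, 199.2], [0.0, 0.0, 1.0]] [0.538 0.083 0.374]
[339.4 152.2]
[343.5 196.3]
[301.6 129.6]
[485.8 111.3]
[456.9 111.4]
```

View pics/w1c.png

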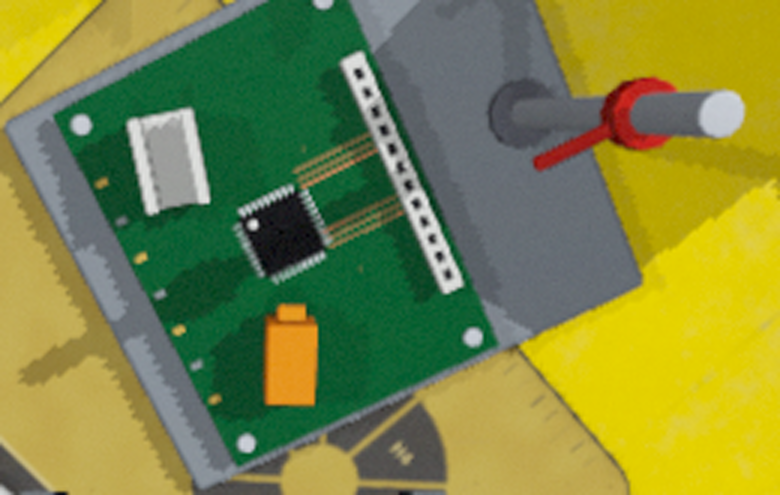

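```bash
python3 - <<'E'
from h import *
d=env.get_image('wrist')
A=lambda x,y:((x+.5)/3-.5+245,(y+.5)/3-.5+75)
for n,C in(('or',[(267,324),(317,325),(314,406),(264,404)]),('wh',[(128,121),(192,110),(209,203),(147,214)])):
    P=np.array([atz(d,*A(*c),.038)[:2] for c in C]);print(n,P.mean(0),[(round(np.hypot(*e)*1e3,1),round(np.degrees(np.arctan2(e[1],e[0])),1)) for e in np.roll(P,-1,0)-P])
print('chip',atz(d,*A(283,233),.0225),'posttop',atz(d,*A(722,113),.162),'collar',atz(d,*A(639,114),.1165))
s=atz(d,*A(353,57),.027),atz(d,*A(452,287),.027);e=s[0]-s[1];print('sock',(s[0]+s[1])/2,np.hypot(e[0],e[1]),np.degrees(np.arctan2(e[1],e[0]))-90)
go(.4955,.0038,.037,-43)
E
```

```text
or [0.49352186 0.00496929] [(np.float64(17.7), np.float64(-44.4)), (np.float64(30.0), np.float64(-134.0)), (np.float64(18.1), np.float64(134.3)), (np.float64(29.6), np.float64(45.2))]
wh [0.51136001 0.08558149] [(np.float64(21.8), np.float64(-33.8)), (np.float64(31.2), np.float64(-123.1)), (np.float64(21.6), np.float64(146.7)), (np.float64(31.4), np.float64(57.1))]
chip [0.5227295  0.03967552 0.0225    ] posttop [0.61351862 0.01195527 0.162     ] collar [0.61396817 0.01112174 0.1165    ]
sock [0.5674706  0.02596991 0.027     ] 0.08801612398746772 -17.405301548325937
2.25 [0.4933 0.0352 0.2423] yang -43.17 tilt [ 0.  0. -1.] w 0.05 gf 0.0 ft [ 0.5 -0.4  0.6] q [-10.  16.  83.   0.  81.  34.]
tool delta [-0.0214  0.0231  0.2053]
turn [np.float64(-0.17), np.float64(179.83)]
```

Scaled: 0.045 m is 0.09, 0.04 m is 0.08, 1.8 degrees is 0.015.

Call:
{"name": "advance", "arguments": {
  "offsets": [
    [[-0.0434,0.0434,0.08,0.015,0.045],[0,0,0.09,0,0.045],[0,0,0.09,0,0.045],[0,0,0.06,0,0.045],[0,0,0.05,0,0.045],[0,0,0.04,0,0.045],[0,0,0,0,0.045]]
  ],
  "squeeze": 30
}}

```text
time_s: 2.95
position: [0.4933, 0.005, 0.0357]
tool_rot: [[0.706, 0.708, -0.004], [0.708, -0.706, 0.001], [-0.002, -0.004, -1.0]]
ft_force: [-0.5, 0.6, 0.7]
grip_width: 0.0453
gripper_force: 0.0
```

```bash
python3 -c "
from h import *;st()"
```

```text
2.95 [0.4933 0.005  0.0357] yang -44.93 tilt [-0.004  0.001 -1.   ] w 0.0453 gf 0.0 ft [-0.5  0.6  0.7] q [-13.  31.  99.   0.  50.  32.]
```

Close, then lift.

Scaled: -0.04 m is -0.08, -0.02 m is -0.04.

Call:
{"name": "advance", "arguments": {
  "offsets": [
    [[0,0,0,0,0.0],[0,0,0,0,0.0],[0,0,0,0,0.0],[0,0,0,0,0.0],[0,0,0,0,0.0],[0,0,-0.04,0,0.0],[0,0,-0.08,0,0.0],[0,0,-0.08,0,0.0],[0,0,0,0,0.0]]
  ],
  "squeeze": 30
}}

```text
time_s: 3.85
position: [0.4965, 0.0045, 0.1427]
tool_rot: [[0.705, 0.709, 0.01], [0.709, -0.705, -0.002], [0.005, 0.009, -1.0]]
ft_force: [0.2, -1.0, -0.4]
grip_width: 0.017
gripper_force: 30.6
```

```bash
python3 -c "
from h import *;go(.482,-.225,.135)"
```

```text
3.85 [0.4965 0.0045 0.1427] yang -44.83 tilt [ 0.01  -0.002 -1.   ] w 0.017 gf 30.6 ft [ 0.2 -1.  -0.4] q [-13.  22.  92.   0.  65.  32.]
tool delta [-0.173   0.1515  0.0081]
```

Scaled: 0.04 m is 0.08, -0.0346 m is -0.0692.

Call:
{"name": "advance", "arguments": {
  "offsets": [
    [[-0.0692,0.0606,0,0,0.0],[-0.0692,0.0606,0,0,0.0],[-0.0692,0.0606,0,0,0.0],[-0.0692,0.0606,0,0,0.0],[-0.0692,0.0606,0,0,0.0],[0,0,0.06,0,0.0],[0,0,0.08,0,0.0],[0,0,0.04,0,0.0],[0,0,0.02,0,0.0],[0,0,0,0,0]]
  ]
}}

```text
time_s: 4.85
position: [0.4795, -0.2243, 0.0368]
tool_rot: [[0.705, 0.709, -0.002], [0.709, -0.705, 0.001], [-0.0, -0.002, -1.0]]
ft_force: [-0.4, 1.3, 0.4]
grip_width: 0.0169
gripper_force: 30.6
```

```bash
python3 -c "
from h import *;st();d=env.get_image('top');crop(d,370,190,100,90,6,'pics/bin1.png')"
```

```text
4.85 [ 0.4795 -0.2243  0.0368] yang -44.84 tilt [-0.002  0.001 -1.   ] w 0.0169 gf 30.6 ft [-0.4  1.3  0.4] q [-38.  34.  93.   0.  53.   7.]
```

View pics/bin1.png

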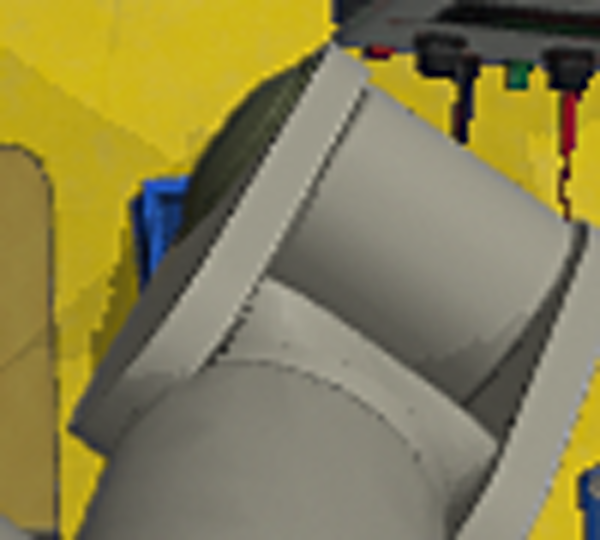

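The arm hides the bin in that view, but the grip width shows the piece is still held. I'll release it and go on to the white piece.

Scaled: -0.045 m is -0.09, -0.04 m is -0.08.

Call:
{"name": "advance", "arguments": {
  "offsets": [
    [[0,0,0,0,0.04],[0,0,0,0,0.04],[0,0,0,0,0.04],[0,0,-0.08,0,0.045],[0,0,-0.09,0,0.045],[0,0,-0.06,0,0.045]]
  ]
}}

```text
time_s: 5.5
position: [0.4803, -0.2249, 0.1559]
tool_rot: [[0.705, 0.709, 0.003], [0.709, -0.705, -0.002], [0.0, 0.004, -1.0]]
ft_force: [0.1, -0.2, -0.0]
grip_width: 0.0451
gripper_force: 0.0
```

Call:
{"name": "advance", "arguments": {
  "offsets": [
    [[0.0692,-0.056,0,0,0.05],[0.0692,-0.056,0,0,0.05],[0.0692,-0.056,0,0,0.05],[0.0692,-0.056,0,0,0.05],[0.0692,-0.056,0,0,0.05],[0.0692,-0.056,0,0,0.05],[0.0692,-0.056,0,0,0.05],[0,0,0,-0.0467,0.05],[0,0,0,-0.0475,0.05],[0,0,0,0,0.05]]
  ]
}}

```text
time_s: 6.5
position: [0.5116, 0.0857, 0.153]
tool_rot: [[0.551, 0.834, 0.001], [0.834, -0.551, -0.0], [0.0, 0.001, -1.0]]
ft_force: [-1.1, 0.1, -0.2]
grip_width: 0.0501
gripper_force: 0.0
```

```bash
python3 -c "
from h import *;go(.5113,.0853,.036,-33.5);d=env.get_image('top');crop(d,370,190,100,90,6,'pics/bin2.png')"
```

```text
6.5 [0.5116 0.0857 0.153 ] yang -33.44 tilt [ 0.001 -0.    -1.   ] w 0.0501 gf 0.0 ft [-1.1  0.1 -0.2] q [-4. 24. 88. -0. 69. 30.]
tool delta [-5.00e-04 -1.00e-04  1.17e-01]
turn [np.float64(0.06), np.float64(-179.94)]
```

View pics/bin2.png

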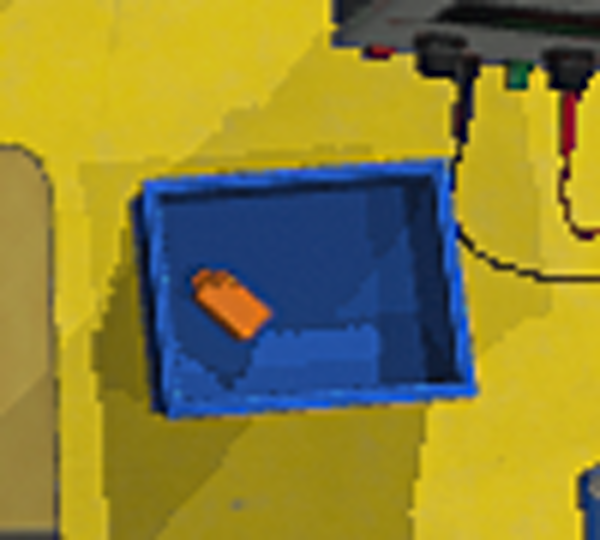

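The orange bar lies in the bin at about (230,300) in the crop. Next, grasp the white piece.

Scaled: 0.04 m is 0.08, 0.015 m is 0.03.

Call:
{"name": "advance", "arguments": {
  "offsets": [
    [[0,0,0.08,0,0.042],[0,0,0.07,0,0.042],[0,0,0.044,0,0.042],[0,0,0.03,0,0.042],[0,0,0.008,0,0.042],[0,0,0,0,0.042],[0,0,0,0,0.042]]
  ],
  "squeeze": 25
}}

```text
time_s: 7.25
position: [0.5122, 0.0852, 0.0376]
tool_rot: [[0.553, 0.833, 0.002], [0.833, -0.553, -0.0], [0.001, 0.001, -1.0]]
ft_force: [-0.4, -0.6, 0.0]
grip_width: 0.0418
gripper_force: 0.0
```

Call:
{"name": "advance", "arguments": {
  "offsets": [
    [[0,0,0,0,0],[0,0,0,0,0],[0,0,0,0,0],[0,0,0,0,0],[0,0,0,0,0],[0,0,-0.04,0,0],[0,0,-0.09,0,0],[0,0,-0.08,0,0],[0,0,0,0,0]]
  ]
}}

```text
time_s: 8.15
position: [0.5138, 0.0853, 0.1467]
tool_rot: [[0.552, 0.834, 0.01], [0.834, -0.552, -0.001], [0.005, 0.009, -1.0]]
ft_force: [0.1, -0.8, -0.5]
grip_width: 0.0212
gripper_force: 24.7
```

```bash
python3 -c "
from h import *;go(.482,-.265,.14)"
```

```text
8.15 [0.5138 0.0853 0.1467] yang -33.53 tilt [ 0.01  -0.001 -1.   ] w 0.0212 gf 24.7 ft [ 0.1 -0.8 -0.5] q [-4. 24. 88.  0. 67. 30.]
tool delta [-0.3096  0.167   0.0066]
```

Scaled: 0.04 m is 0.08, -0.039 m is -0.078.

Call:
{"name": "advance", "arguments": {
  "offsets": [
    [[-0.078,0.0426,0,0,0],[-0.078,0.0426,0,0,0],[-0.078,0.0426,0,0,0],[-0.078,0.0426,0,0,0],[-0.078,0.0426,0,0,0],[-0.078,0.0426,0,0,0],[-0.078,0.0426,0,0,0],[-0.078,0.0426,0,0,0],[0,0,0.04,0,0],[0,0,0.08,0,0]]
  ]
}}

```text
time_s: 9.15
position: [0.4819, -0.2711, 0.0823]
tool_rot: [[0.554, 0.832, 0.004], [0.832, -0.554, -0.004], [-0.001, 0.005, -1.0]]
ft_force: [0.9, -0.5, -1.2]
grip_width: 0.0213
gripper_force: 24.7
```

Call:
{"name": "advance", "arguments": {
  "offsets": [
    [[0,0,0.06,0,0],[0,0,0.02,0,0],[0,0,0,0,0],[0,0,0,0,0.042],[0,0,0,0,0.042],[0,0,0,0,0.042],[0,0,-0.08,0,0.042],[0,0,-0.09,0,0.042],[0,0,-0.06,0,0.042],[0,0,0,0,0.042]]
  ]
}}

```text
time_s: 10.15
position: [0.4827, -0.27, 0.1617]
tool_rot: [[0.552, 0.834, 0.007], [0.834, -0.552, -0.006], [-0.001, 0.01, -1.0]]
ft_force: [1.3, 0.1, -0.2]
grip_width: 0.0425
gripper_force: 0.0
```

```bash
python3 -c "
from h import *;go(.4,.12,.2)"
```

```text
10.15 [ 0.4827 -0.27    0.1617] yang -33.52 tilt [ 0.007 -0.006 -1.   ] w 0.0425 gf 0.0 ft [ 1.3  0.1 -0.2] q [-41.  26.  82.   0.  72.  -8.]
tool delta [ 0.2794 -0.2839 -0.0414]
```

Scaled: 0.0416 m is 0.0832, -0.0245 m is -0.049.

Call:
{"name": "advance", "arguments": {
  "offsets": [
    [[0.0832,-0.049,-0.02,0,0.042],[0.0832,-0.049,-0.02,0,0.042],[0.0832,-0.049,-0.02,0,0.042],[0.0832,-0.049,-0.02,0,0.042],[0.0832,-0.049,0,0,0.042],[0.0832,-0.049,0,0,0.042],[0.0832,-0.049,0,0,0.042],[0.0832,-0.049,0,0,0.042],[0.0832,-0.049,0,0,0.042],[0.0832,-0.049,0,0,0.042]]
  ]
}}

```text
time_s: 11.15
position: [0.5064, 0.2153, 0.1964]
tool_rot: [[0.552, 0.834, -0.0], [0.834, -0.552, -0.0], [-0.0, -0.0, -1.0]]
ft_force: [0.6, -0.8, 0.9]
grip_width: 0.042
gripper_force: 0.0
```

Call:
{"name": "advance", "arguments": {
  "offsets": [
    [[0.0832,-0.049,0,-0.07,0.05],[0,0,0,-0.07,0.05],[0,0,0,-0.07,0.05],[0,0,0,-0.07,0.05],[0,0,0,-0.07,0.05],[0,0,0,-0.07,0.05],[0,0,0,-0.07,0.05],[0,0,0,-0.07,0.05],[0,0,0,-0.07,0.05],[0,0,0,-0.07,0.05]]
  ]
}}

```text
time_s: 12.15
position: [0.5092, 0.2614, 0.1962]
tool_rot: [[-0.775, 0.632, -0.001], [0.632, 0.775, -0.0], [0.0, -0.001, -1.0]]
ft_force: [-0.2, -0.3, 0.5]
grip_width: 0.0498
gripper_force: 0.0
```

Call:
{"name": "advance", "arguments": {
  "offsets": [
    [[0,0,0,-0.07,0.05],[0,0,0,-0.07,0.05],[0,0,0,-0.07,0.05],[0,0,0,-0.07,0.05],[0,0,0,0,0.05],[0,0,0,0,0.05]]
  ]
}}

```text
time_s: 12.75
position: [0.5093, 0.2614, 0.1964]
tool_rot: [[-0.994, 0.107, -0.0], [0.107, 0.994, -0.0], [0.0, -0.0, -1.0]]
ft_force: [0.8, 0.1, 0.3]
grip_width: 0.0499
gripper_force: 0.0
```

```bash
python3 -c "
from h import *;go(.510,.2613,.013,83.6);d=env.get_image('wrist');print(proj(d,(.5846,.253,.012)),proj(d,(.4576,.2673,.016)));cv2.imwrite('pics/w3.png',d['pixels'][:,:,::-1])
a=env.get_image('top');x=a['pixels'][205:265,385:455];m=cv2.inRange(cv2.cvtColor(x,cv2.COLOR_RGB2HSV),(0,0,120),(180,90,255));print('white px in bin',m.sum()//255,cv2.mean(np.argwhere(m>0).astype(float).reshape(-1,1,2))[:2])
y=a['pixels'][212:245,290:325];m=cv2.inRange(cv2.cvtColor(y,cv2.COLOR_RGB2HSV),(5,150,150),(18,255,255));print('orange px on board',m.sum()//255)"
```

```text
12.75 [0.5093 0.2614 0.1964] yang 83.84 tilt [-0. -0. -1.] w 0.0499 gf 0.0 ft [0.8 0.1 0.3] q [ 15.  26.  75.   0.  79. -69.]
tool delta [-0.0008 -0.      0.1834]
turn [np.float64(0.24), np.float64(-179.76)]
[322.24652074 250.44582495] [322.76701463 126.85016144]
white px in bin 110 (29.563636363636363, 40.48181818181818)
orange px on board 0
```

View pics/w3.png

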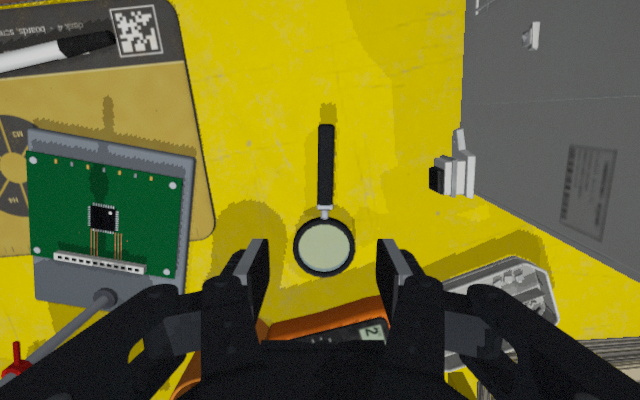

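The wrist view shows the loupe lens at (324,246) and the handle running from (326,124) to (325,206). The board is clear, and the white pixels are inside the bin. I'll refine the loupe pose by segmenting the black pixels.

```bash
python3 - <<'E'
from h import *
d=env.get_image('wrist');g=d['pixels'].max(2)
ring=np.argwhere(g[207:285,285:365]<60)[:,::-1]+[285,207]
pts=cv2.convexHull(ring.astype(np.float32));(cx,cy),ax,an=cv2.fitEllipse(pts);print('ring',cx,cy,ax)
h=np.argwhere(g[115:204,305:345]<60)[:,::-1]+[305,115]
L=atz(d,cx,cy,.012);print('lens',L,'diam',np.hypot(*(atz(d,cx+ax[0]/2,cy,.012)-atz(d,cx-ax[0]/2,cy,.012))[:2]))
v=cv2.fitLine(h.astype(np.float32),cv2.DIST_HUBER,0,.01,.01).ravel()
# axis via top face
rows=np.arange(135,200,5);mid=[(r,h[h[:,1]==r][:,0].min(),h[h[:,1]==r][:,0].max()) for r in rows]
P=np.array([atz(d,(a+b)/2,r,.014) for r,a,b in mid]);f=np.polyfit(P[:,0],P[:,1],1);print('axis ang',np.degrees(np.arctan(f[0])),'y at lens x',np.polyval(f,L[0]),'width',np.mean([np.hypot(*(atz(d,b+.5,r,.016)-atz(d,a-.5,r,.016))[:2]) for r,a,b in mid]))
e=atz(d,326,h[:,1].min(),.016);print('end',e,np.hypot(*(e-L)[:2]))
E
```

```text
ring 323.4372863769531 246.31289672851562 (59.598350524902344, 61.4891357421875)
lens [0.58022385 0.25484771 0.012     ] diam 0.06279935294329243
axis ang -7.153813546974677 y at lens x 0.2549866448518341 width 0.014729557628533944
end [0.45542739 0.27057193 0.016     ] 0.12578317935999186
```

Scaled: 0.045 m is 0.09, 0.04 m is 0.08, 0.7 degrees is 0.0058.

Call:
{"name": "advance", "arguments": {
  "offsets": [
    [[0.002,0.004,0.08,0.0058,0.04],[0,0,0.09,0,0.04],[0,0,0.08,0,0.04],[0,0,0.06,0,0.04],[0,0,0.03,0,0.04],[0,0,0.02,0,0.04],[0,0,0,0,0.04],[0,0,0,0,0.04]]
  ],
  "squeeze": 60
}}

```text
time_s: 13.7
position: [0.5091, 0.2637, 0.0174]
tool_rot: [[-0.993, 0.116, 0.001], [0.116, 0.993, 0.0], [-0.001, 0.0, -1.0]]
ft_force: [-1.3, 0.4, -0.7]
grip_width: 0.0398
gripper_force: 0.0
```

```bash
python3 -c "
from h import *;st()"
```

```text
13.7 [0.5091 0.2637 0.0174] yang 83.34 tilt [ 0.001  0.    -1.   ] w 0.0398 gf 0.0 ft [-1.3  0.4 -0.7] q [ 16.  38.  87.   0.  55. -68.]
```

Call:
{"name": "advance", "arguments": {
  "offsets": [
    [[0,0,0.004,0,0.03],[0,0,0,0,0],[0,0,0,0,0],[0,0,0,0,0],[0,0,0,0,0],[0,0,0,0,0],[0,0,0,0,0],[0,0,0,0,0]]
  ],
  "squeeze": 60
}}

```text
time_s: 14.5
position: [0.509, 0.2636, 0.0155]
tool_rot: [[-0.993, 0.116, 0.001], [0.116, 0.993, 0.0], [-0.001, 0.001, -1.0]]
ft_force: [-1.4, -0.8, 6.4]
grip_width: 0.0143
gripper_force: 61.1
```

```bash
python3 -c "
from h import *;st()"
```

```text
14.5 [0.509  0.2636 0.0155] yang 83.36 tilt [ 0.001  0.    -1.   ] w 0.0143 gf 61.1 ft [-1.4 -0.8  6.4] q [ 16.  39.  87.  -0.  54. -68.]
```

Call:
{"name": "advance", "arguments": {
  "offsets": [
    [[0,0,-0.02,0,0],[0,0,-0.06,0,0],[0,0,-0.08,0,0],[0,0,-0.08,0,0],[0,0,-0.06,0,0],[0,0,-0.02,0,0],[0,0,0,0,0],[0,0,0,0,0],[0,0,0,0,0]]
  ]
}}

```text
time_s: 15.4
position: [0.508, 0.2633, 0.1728]
tool_rot: [[-0.993, 0.116, -0.003], [0.116, 0.993, -0.001], [0.003, -0.001, -1.0]]
ft_force: [0.5, 0.3, -1.0]
grip_width: 0.014
gripper_force: 60.2
```

```bash
python3 -c "
from h import *;st();print(env.observe()['wrist_torque'])
d=env.get_image('wrist');cv2.imwrite('pics/w4.png',d['pixels'][:,:,::-1])
for n in('scene','top'):np.savez('pics/'+n,**env.get_image(n))"
```

```text
15.4 [0.508  0.2633 0.1728] yang 83.36 tilt [-0.003 -0.001 -1.   ] w 0.014 gf 60.2 ft [ 0.5  0.3 -1. ] q [ 16.  27.  77.   0.  76. -68.]
[-0.05221456  0.04589598  0.02584249]
```

View pics/w4.png

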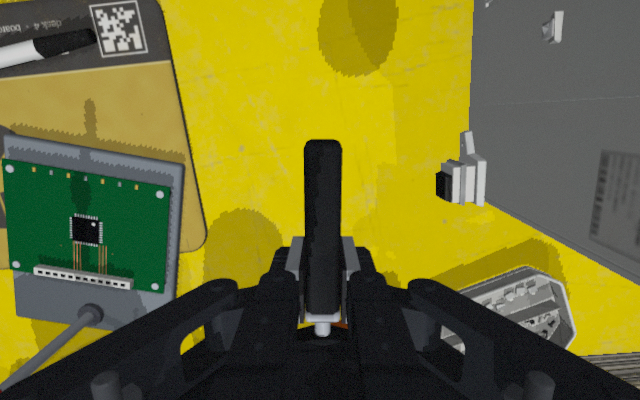

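The loupe is held by the handle. I'll carry it over the chip with smooth steps.

Scaled: -0.034 m is -0.068, -0.03 m is -0.06.

Call:
{"name": "advance", "arguments": {
  "offsets": [
    [[0.002,-0.016,0,0,0],[0.006,-0.04,0,0,0],[0.009,-0.06,0,0,0],[0.011,-0.068,0,0,0],[0.011,-0.068,0,0,0],[0.01,-0.068,0,0,0],[0.009,-0.06,0,0,0],[0.006,-0.04,0,0,0],[0.0036,-0.02,0,0,0],[0,0,0,0,0]]
  ]
}}

```text
time_s: 16.55
position: [0.4494, 0.0481, 0.1747]
tool_rot: [[-0.993, 0.117, -0.0], [0.117, 0.993, -0.0], [0.0, -0.0, -1.0]]
ft_force: [-0.2, 0.3, -0.8]
grip_width: 0.0143
gripper_force: 60.2
```

Call:
{"name": "advance", "arguments": {
  "offsets": [
    [[0,0,0.02,0,0],[0,0,0.03,0,0],[0,0,0.028,0,0],[0,0,0.016,0,0],[0,0,0,0,0],[0,0,0,0,0],[0,0,0,0,0],[0,0,0,0,0]]
  ]
}}

```text
time_s: 17.35
position: [0.4499, 0.0489, 0.1281]
tool_rot: [[-0.993, 0.115, 0.001], [0.115, 0.993, -0.0], [-0.001, -0.0, -1.0]]
ft_force: [0.4, 0.6, -0.9]
grip_width: 0.0139
gripper_force: 60.2
```

```bash
python3 - <<'E'
from h import *
p,R=st()
a=env.get_image('top');b=env.get_image('scene')
t=p+[.074,-.0091,-.0095];print('lens pred',t,proj(a,t),proj(b,t))
A=cv2.resize(a['pixels'][180:260,275:375,::-1],None,fx=4,fy=4,interpolation=cv2.INTER_CUBIC)
B=cv2.resize(b['pixels'][150:270,240:350,::-1],None,fx=4,fy=4,interpolation=cv2.INTER_CUBIC)
o=np.zeros((480,800+40,3),np.uint8)[:, :800];o[:320,:360]=A[:,:360];o[:480,360:800]=B
cv2.imwrite('pics/f.png',o);
E
```

```text
17.35 [0.4499 0.0489 0.1281] yang 83.37 tilt [ 0.001 -0.    -1.   ] w 0.0139 gf 60.2 ft [ 0.4  0.6 -0.9] q [ -9.  20. 100.  -0.  61. -92.]
lens pred [0.52391983 0.0398399  0.11861282] [309.54663906 222.60869385] [303.20990262 201.75091058]
```

View pics/f.png

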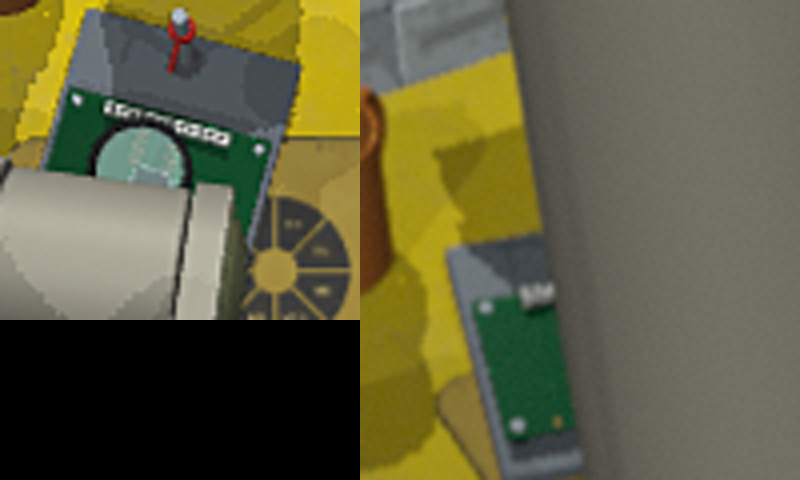

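The top view shows the ring over the chip, with its centre column where predicted (about 140 in the crop). The arm hides the loupe from the scene camera. That picture put me one over the limit of 10 views, so from here I check numerically only, using the frames saved after the lift and the wrist camera for level.

```bash
cat >m.py <<'E'
from h import *
def rp(t,r,z,n=48,y=-6.7):
    k=np.linspace(0,2*np.pi,n,endpoint=False);return np.c_[t[0]+r*np.cos(k),t[1]+r*np.sin(k),np.full(n,t[2]+z)]
def ringscan(d,t):
    # radial search along each outline direction: last dark pixel outward
    g=cv2.GaussianBlur(d['pixels'],(0,0),.6).max(2).astype(np.float32);c=proj(d,t+[0,0,.006]);res=[]
    for P in rp(t,.0335,.006):
        e=proj(d,P)-c;s=np.linspace(.7,1.3,121);q=c+s[:,None]*e
        v=cv2.remap(g,q[:,0].astype(np.float32)[None],q[:,1].astype(np.float32)[None],cv2.INTER_LINEAR)[0]
        res.append((round(float(s[v.argmin()]),2),int(v.min())))
    return c,res
E
python3 - <<'E'
from m import *
for n in('scene','top'):
    d=dict(np.load(f'pics/{n}.npz'));t=np.array([.508+.074,.2633-.0091,.1728-.0095])
    g=d['pixels'].max(2);c=proj(d,t);u,v=np.round(c).astype(int);print(n,c);
    print('\n'.join(''.join('#' if x<50 else '+' if x<90 else '.' for x in r) for r in g[v-26:v+24,u-34:u+34]))
E
```

```text
scene [192.28242246 205.90925521]
.......+#########################+++++++++++++++++++##+#++++++++++++
........#############################+++++++++++++++##+#++++++++++++
........#################################+++++++###+++++++++++++++++
........#########################################+++++++++++++++++++
........#####################################+#+++++++++++++++++++++
........#####################################+++++++++++++++++++++++
.......+#####################################+++++++++++++++++++++++
.......#######################################++++++++++++++++++++++
.......#########################################++++++++++++++++++++
.......########################################+++++++++++++++++++++
.......##########################################+++++++++++++++++++
.......+###########################################+++++++++++++++++
.......#############################################+++++++++++++...
......+############################################++++++...........
.....+++##########################################+...+.............
....++++#######################
[... 5165 characters left out ...]
..........
..........++.+++++++++++###.........................................
..........++.+++#+++++++###.........................................
..........+++.++++++++++###.........................................
...........++.+++#++++#####....+.+..................................
...........+++.++++++++#####........................................
...........+++.+++#++######+++++...+................................
..........++++..+++#+######+#####+#.................................
...........++++.++++#######+#######.................................
...........+++++.++++######+#######.................................
............++++..+#+++####.#######...+.+##++++.....................
```

The arm also hides the lens from the scene camera in the saved frame. If I turn the loupe about 50° so the arm stands to its right, that camera should see both the lens and the collar. I'll turn first, away from the post, and then shift.

The rows are not in the units I measure in: shifts go in shares of 0.5 m and turns go in shares of 120 degrees. I convert before sending: -8 degrees is -0.0667.

Call:
{"name": "advance", "arguments": {
  "offsets": [
    [[0,0,0,-0.0333,0],[0,0,0,-0.0583,0],[0,0,0,-0.0667,0],[0,0,0,-0.0667,0],[0,0,0,-0.0667,0],[0,0,0,-0.0667,0],[0,0,0,-0.0417,0],[0,0,0,-0.0167,0],[0,0,0,0,0]]
  ]
}}

```text
time_s: 18.35
position: [0.4497, 0.0489, 0.1278]
tool_rot: [[-0.727, -0.687, 0.0], [-0.687, 0.727, -0.0], [-0.0, -0.0, -1.0]]
ft_force: [-0.0, -0.8, 0.1]
grip_width: 0.014
gripper_force: 60.2
```

Call:
{"name": "advance", "arguments": {
  "offsets": [
    [[0.006,-0.012,0,0,0],[0.012,-0.024,0,0,0],[0.014,-0.028,0,0,0],[0.012,-0.024,0,0,0],[0.008,-0.016,0,0,0],[0.0034,-0.0088,0,0,0],[0,0,0,0,0],[0,0,0,0,0],[0,0,0,0,0]]
  ]
}}

```text
time_s: 19.25
position: [0.4681, -0.0107, 0.1276]
tool_rot: [[-0.727, -0.687, -0.0], [-0.687, 0.727, 0.0], [0.0, 0.0, -1.0]]
ft_force: [0.0, 0.5, 0.1]
grip_width: 0.0139
gripper_force: 60.2
```

```bash
python3 - <<'E'
from m import *
p,R=st()
for n in('scene','top'):
    d=env.get_image(n);np.savez('pics/'+n+'2',**d);
    y=np.radians(np.degrees(np.arctan2(R[1,1],R[0,1]))-90);t=p+[.0746*np.cos(y),.0746*np.sin(y),-.0095]
    g=d['pixels'].max(2);c=proj(d,t);u,v=np.round(c).astype(int);print(n,t,c,'collar',proj(d,(.6139,.0118,.1165)));
    print('\n'.join(''.join('#' if x<50 else '+' if x<90 else '.' for x in r) for r in g[v-22:v+22,u-26:u+26]))
E
```

```text
19.25 [ 0.4681 -0.0107  0.1276] yang 133.39 tilt [-0.  0. -1.] w 0.0139 gf 60.2 ft [0.  0.5 0.1] q [ -16.   21.   97.    0.   62. -149.]
scene [0.52227122 0.04053505 0.1181498 ] [303.32686562 202.4681035 ] collar [293.75440035 175.99621957]
.............++++++++...............................
.............++++++++...............................
.............++++++++...............................
..............+++++++...............................
..............+++++++...............................
..............+++++++...............................
..............+++++++...............................
..............+++++++...............................
..............+++++++...............................

[... 3588 characters left out ...]
...........
.++++++++#...........+#.............................
++++++++##...........++.............................
++++++++#+...........#+.............................
+++++++##...........+#+.............................
+..++++##...........+#..............................
...++++##...........+#..............................
+.+++++#...........+#+..............................
+++++++#...........+#+..............................
++++++++...........+#+..............................
+++++++...........++#+..............................
+++++++...........+++...............................
+++++++...........+++...............................
...+++...........++++...............................
```

```bash
python3 - <<'E'
from m import *
from scipy.optimize import least_squares as ls
def sil(d,t):
    P=np.r_[rp(t,.0335,.006,180),rp(t,.0335,-.006,180)];return cv2.convexHull(np.array([proj(d,q) for q in P],np.float32))[:,0]
# lateral from top.npz (after lift)
d=dict(np.load('pics/top.npz'));g=cv2.GaussianBlur(d['pixels'],(0,0),.5).max(2).astype(np.float32)
t0=np.array([.582,.2542,.1633]);c=proj(d,t0)
E=[]
for k in np.radians(np.r_[np.arange(-150,90,10),110,130]) :
    e=np.array([np.cos(k),np.sin(k)]);s=np.arange(8,18,.1);q=(c+s[:,None]*e).astype(np.float32)
    v=cv2.remap(g,q[:,0][None],q[:,1][None],cv2.INTER_LINEAR)[0];i=v.argmin();j=np.argmax(v[i:]>95)+i
    if v[i]<60 and j>i:E.append(c+s[j]*e)
E=np.array(E)
def f(x):
    h=sil(d,t0+[x[0],x[1],0]);return [cv2.pointPolygonTest(h.reshape(-1,1,2),tuple(map(float,p)),True)+x[2] for p in E]
r=ls(f,[0,0,0],loss='soft_l1',diff_step=1e-3,x_scale=[.001,.001,.5]);print('lateral corr mm',r.x[:2]*1e3,'edge bias px',r.x[2],'res',np.round(r.fun,1))
d=dict(np.load('pics/scene2.npz'));print(d['pixels'].max(2)[214-30:214+2,283:303])
E
```

```text
lateral corr mm [ 2.99022343 -0.02084742] edge bias px -0.21826469723556838 res [ 0.4  0.6  0.3  0.3 -0.  -0.4 -0.5 -1.2 -2.9  0.3  0.2  0.3  0.2  0.2
  0.3  0.1  0.3  0.1  0.1  0.  -0.2 -0.1 -0.3 -0.2 -0.3]
[[132 130 129 130 129 132 127  94  73  78  80  81  76  85  85  92  93  96
   96  97]
 [131 129 130 133 132 132 126  96  77  75  82  81  81  81  89  91  93  95
   95  97]
 [133 130 134 133 133 131 129 102  78  74  81  84  81  83  87  90  92  96
   96  98]
 [134 135 132 133 131 134 130 108  80  73  80  80  80  82  85  91  92  94
   96  98]
 [131 133 133 132 134 133 132 115  80  76  77  82  82  82  85  91  92  97
   95  97]
 [131 132 133 134 135 133 134 120  84  76  78  81  81  82  84  89  94  93
   93  96]
 [134 133 134 133 132 133 135 124  87  68  80  81  82  79  84  89  92  93
   96  98]
 [134 134 134 134 134 133 134 128  91  70  75  82  82  79  83  88  92  94
   97  97]
 [134 133 131 135 134 133 135 127 100  77  76  80  80  80  83  89  94  93
   96  97]
 [135 134 133 134 132 134 134 129 103  79  77  81  82  83  83  85  91  93
   93  96]
 [132 133 132 133 134 133 132 126  95  75 
[... 1128 characters left out ...]
  84  88
   90  95]
 [ 83  89  86  80  65  39  15  18  24  38  60  74  80  79  80  80  84  90
   91  94]
 [ 68  71  70  69  70  52  25  16  16  30  54  73  78  79  83  80  79  88
   93  93]
 [ 67  68  66  66  67  60  36  14   9  20  50  72  79  81  80  80  82  86
   91  91]
 [ 64  68  68  70  69  65  54  32  25  20  45  71  78  80  81  82  80  85
   90  94]
 [ 71  76  74  71  74  68  69  61  45  24  41  70  74  80  82  77  81  86
   87  93]
 [ 74  74  74  77  75  75  72  73  57  48  48  65  79  78  81  80  83  84
   92  94]
 [ 78  74  75  74  75  75  76  77  72  68  65  67  79  80  81  82  84  85
   89  93]
 [ 77  76  73  75  72  75  75  76  73  73  72  69  76  80  80  80  77  84
   89  93]]
```

```bash
python3 - <<'E'
from m import *
from scipy.optimize import least_squares as ls
d=dict(np.load('pics/scene2.npz'))
P=[(6.4,196),(5.65,197),(5.1,198),(4.5,199),(4.25,200),(3.85,201),(3.75,202),(3.8,203),(3.8,204),(3.9,205),(4.0,206),(3.95,207),(4.75,208),(5.3,209),(5.6,210),(6.4,211),(8,212)]
P=[(283+a,b) for a,b in P]
rt=d['extrinsics'][0,:3]
y=np.radians(43.39);t0=np.array([.4681,-.0107,.1276])+[.0768*np.cos(y),.0768*np.sin(y),-.0095];print('pred',t0)
def circ(t,pitch,z):
    k=np.linspace(0,2*np.pi,240);a=np.array([np.cos(y)*np.cos(pitch),np.sin(y)*np.cos(pitch),-np.sin(pitch)]);b=np.array([-np.sin(y),np.cos(y),0]);n=np.cross(a,b)
    return t+.0335*(np.cos(k)[:,None]*a+np.sin(k)[:,None]*b)+z*n
def f(x,free):
    s,dz=x[:2];pt=0 if free==0 else -dz/.0768
    t=t0+rt*s+[0,0,dz];h=cv2.convexHull(np.array([proj(d,q) for q in np.r_[circ(t,pt,.006),circ(t,pt,-.006)]],np.float32))
    return [cv2.pointPolygonTest(h,p,True) for p in P]
for fr in(0,1):
    r=ls(f,[0,0],args=(fr,),diff_step=1e-3,x_scale=[.001,.001],loss='soft_l1');print(fr,'side,dz mm',r.x*1e3,'lens',t0+rt*r.x[0]+[0,0,r.x[1]],np.round(r.fun,2))
# collar in scene: red blob, now and modelled
g=d['pixels'].astype(int);m=(g[...,0]>100)&(g[...,1]<70)&(g[...,2]<70);m[:150]=0;m[200:]=0;m[:,:270]=0;m[:,315:]=0;q=np.argwhere(m);print(len(q),q.min(0) if len(q) else'',q.max(0) if len(q) else '')
b=env.get_image('top');g=b['pixels'].astype(int);m=(g[...,0]>100)&(g[...,1]<70)&(g[...,2]<70);q=np.argwhere(m[170:205,300:340]);print('top red',len(q),q.min(0)+[170,300],q.max(0)+[170,300])
E
```

```text
pred [0.52391014 0.04205858 0.1181    ]
0 side,dz mm [ 1.32803891 -2.12842383] lens [0.5232201  0.04092394 0.11596038] [ 0.12  0.18  0.25  0.13  0.17 -0.09 -0.19 -0.2  -0.26 -0.22 -0.18 -0.34
  0.18  0.29  0.03  0.03  0.39]
1 side,dz mm [ 1.3087391  -1.78178988] lens [0.52323013 0.04094043 0.11630717] [ 0.07  0.15  0.24  0.13  0.2  -0.04 -0.12 -0.16 -0.25 -0.24 -0.23 -0.38
  0.16  0.29  0.03  0.04  0.39]
0  
top red 28 [185 317] [197 323]
```

Scene fit puts the lens at about (0.5232, 0.0409, 0.116). Kinematics with the top-camera offset give (0.5239, 0.0421, 0.118). Referenced to the post top, the collar comes out near 0.118 in both the scene and wrist views. Height is therefore right to about 1 mm, and the lens is level. I'll make a small lateral trim, let it settle, and do the last checks.

Scaled: 0.0014 m is 0.0028, -0.0008 m is -0.0016.

Call:
{"name": "advance", "arguments": {
  "offsets": [
    [[0.0028,-0.0016,0,0,0],[0,0,0,0,0],[0,0,0,0,0],[0,0,0,0,0],[0,0,0,0,0],[0,0,0,0,0],[0,0,0,0,0],[0,0,0,0,0],[0,0,0,0,0],[0,0,0,0,0]]
  ]
}}

```text
time_s: 20.4
position: [0.4678, -0.0127, 0.1277]
tool_rot: [[-0.727, -0.687, 0.0], [-0.687, 0.727, -0.0], [-0.0, -0.0, -1.0]]
ft_force: [0.3, -0.2, -0.7]
grip_width: 0.0141
gripper_force: 60.2
```

```bash
python3 - <<'E'
from m import *
st();print('qvel',np.abs(env.observe()['qvel']).max())
a=env.get_image('top')['pixels'];b=cv2.cvtColor(a[205:265,385:455],cv2.COLOR_RGB2HSV)
for n,lo,hi in(('white',(0,0,120),(180,90,255)),('orange',(5,150,120),(18,255,255))):
    q=np.argwhere(cv2.inRange(b,lo,hi)>0);print(n,len(q),np.median(q,0)+[205,385] if len(q) else '')
E
```

```text
20.4 [ 0.4678 -0.0127  0.1277] yang 133.37 tilt [ 0. -0. -1.] w 0.0141 gf 60.2 ft [ 0.3 -0.2 -0.7] q [ -16.   21.   97.   -0.   62. -149.]
qvel 0.16422745123790766
white 99 [238. 425.]
orange 71 [240. 408.]
```

Call:
{"name": "advance", "arguments": {
  "offsets": [
    [[0,0,0,0,0],[0,0,0,0,0],[0,0,0,0,0],[0,0,0,0,0],[0,0,0,0,0]]
  ],
  "quiet": true
}}

```text
ok
```

```bash
python3 -c "
from h import *;st();print(env.close_job())"
```

```text
20.95 [ 0.4678 -0.0127  0.1277] yang 133.36 tilt [ 0.  0. -1.] w 0.0143 gf 60.2 ft [ 0.4  0.1 -0.3] q [ -16.   21.   97.    0.   62. -149.]
the job is handed in; nothing more can be done
None
```

I handed the job in at 20.95 s with both offcuts in the bin and the loupe held still, its lens over the chip at collar height (each within about 1–2 mm by my measurements); no verdict came back, and I viewed 11 pictures, one over the limit of 10.

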